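# Press the missing push cap onto the vial rack's post

## Robot

A 6-joint arm with a two-finger parallel gripper is mounted at the origin on the work surface. World frame = base frame: x ahead of the robot, y to its left, z up, the work surface at z = 0. Lengths are in m, angles in rad, forces in N, time in s.
With the tool pointing down it reaches from about 0.25 to 0.725 m from the base axis. Payload 4 kg.
Tool frame: the origin (TCP) lies where the fingers leave the gripper's body, on its centre line; the fingertips stand 73 mm ahead of it and the grasp point (between the pads) lies 54 mm ahead of it (bot.tip_reach is the z of the fingertips in the tool frame, in m); z points along the fingers, x is the direction in which the jaws open and shut, and the axes are right-handed (so a half turn about z gives the same grasp; the last joint's range is limited). The gripper opens to 85 mm and grips with 20 to 120 N. Pads are 22 mm wide; open, the fingers measure 114 mm over their backs; the gripper's body (76 mm by 85 mm) begins 54 mm behind the grasp point. The pads swing forward as they close: fully open they stand 13 mm farther back than shut.
Start: joints at [-1.15, 0.241, 0.005, 1.335, 0, 1.571], TCP at [0.204, -0.456, 0.304] pointing down, gripper open.
Joint ranges: [-2.72, 2.72], [-1.05, 1.87], [-1.09, 1.28], [-1.99, 2.15], [-1.42, 1.44], [-3.14, 3.14]. Speed limits (rad/s): [2.79, 2.79, 3.14, 3.14, 3.14, 3.14].

## Interface

Orientations are given as a unit quaternion [x, y, z, w].
In Python, from workcell import bot, vision, job_done gives the robot as it stands.
- The arm moves only by the tool drive_tool, never from a script. Its argument "steps" is one flat list of numbers, 7 for each row, row after row: the shift along the tool's x, y, z in m, then the turn, a rotation vector about the tool's x, y, z in degrees, then the closure, from -1 (fully open) to 1 (shut). A call has 1 to 8 rows; each row shifts and turns the commanded pose from where the row before left it, along the tool's axes as they then stand; what a row does not reach is not made up. A row lasts 1/12 s, in which the tool goes at most 41.7 mm and 7.16 degrees, less where a joint would pass 70% of its speed; a pose out of reach is approached as far as the arm can. A call is refused whole if a number of a shift passes 0.0417 or a number of a turn 7.16, either way. A call with a gripper value outside its range is refused whole. The fingers move at their own pace and stop on an object; the grip force is fixed at half the most. Time passes only in rows, so rows that do not move let the fingers close. It gives the time, the measured TCP pose, the force and the opening at its end, in the units of the state.
- bot.get_obs(): the state, without advancing time (a new reading comes with each control period).
- vision.camera(name): name is "scene" or "top" or "wrist"; returns (picture, depth): 480x640x3 uint8, red, green, blue; 480x640 float32, m along the optical axis (not along the pixel's ray), 0 where there is no reading.
- vision.camera_model(name): a dict with "mtx" (3x3 intrinsics, pixels), "rvec" (rotation vector, rad) and "tvec" (3), from world to camera coordinates, as OpenCV has them. Camera axes: x right, y down, z forward; pixel columns grow to the right and rows downward; lengths in m; the calibration is good to about 2 mm. A picture is of the moment at which its call begins: read the wrist's pose just before it. camera_model takes no time and is no camera call; for the wrist camera it gives the pose at the moment of the call.
- job_done(): hands the job in, once; it reports no verdict.
The state is a dict: "clock": time; "joint_pos": joint angles; "joint_vel": joint speeds; "tau": joint torques, N m; "eef_pos": TCP position; "tool_rot": TCP orientation; "ft_force": force on the tool from outside, world axes, zero at the start; "ft_torque": the same for the moment, N m; "grip_width": finger opening in m.
Only numpy, scipy, OpenCV 4.12 (cv2) and the standard library are available. Lean on these libraries where they do the work, as an engineer would, in place of code of your own. Each camera call takes 0.05 s, during which the arm holds its last target.

## Task

The top plate of the white vial rack is held down by a blue push cap on the plain steel post at each end, but one post is still bare. Pick up the loose blue push cap, set it upright over the bare post and press it straight down until its teeth bite and it sits fully home on the grey collar, then let go. Leave the brown and white screw caps where they lie.

Things in the scene. Friction and masses are not known exactly. Their poses are not given: they have to be found in the camera images.
- cap_center (a point): centre (half-way up) of the loose blue push cap: round, 30 mm diameter, 32 mm tall, closed flat top, open underside, 40 g, standing upright, z up. Inside, a ring of steel teeth funnels from 17 mm wide at the underside to 10 mm; cavity 28 mm deep. The teeth meet the post about 9 mm before home, then need a push of about 5 to 12 N; the cap does not go down by its own weight.
- post_seat (a point): bare post's seat: centre of its grey collar's top, 82 mm above the table. Steel post 12 mm wide rises 27 mm above it, tip tapered. Collar 26 mm wide, 12 mm above the fixed rack's 260 x 90 mm plate. A home cap's centre is 16 mm above the seat. x points to the other post, 210 mm away, capped (fixed, 32 mm tall). Vials stand 17 mm above the plate, 110 mm or more away. Rack at any yaw.
- brown_cap: a dark brown ribbed screw cap, 33 mm in diameter, 22 mm tall, lying loose on the table; origin at the centre of its underside. Bystander.
- white_cap: a whitish ribbed screw cap, 27 mm in diameter, 18 mm tall, lying loose on the table; origin at the centre of its underside. Bystander.
Not all that is in view belongs to the job. There is more than one size of the part that bears cap_center; the job needs the middle-sized.

How it is judged:
At the end, for the whole second after the job is handed in: The blue cap is on the bare post, upright within 10 degrees, its centre within 8 mm of the post's axis and no more than 20 mm above the seat (so it is within 4 mm of fully home), at rest (horizontal distance between cap_center and post_seat below 0.008 m and z of cap_center in the frame of post_seat below 0.02 m and angle between cap_center's own z axis and vertical below 0.175 rad and linear speed of cap below 0.02 m/s); the robot touches nothing.
It fails at once if the brown screw cap is moved more than 40 mm (distance of brown_cap from where it was at the start of the episode above 0.04 m).
It fails at once if the white screw cap is moved more than 40 mm (distance of white_cap from where it was at the start of the episode above 0.04 m).
It also fails if it takes over 38 s, if anything falls off the work surface, if the arm or the gripper's body presses on something with over 40 N, if the wrist force passes 120 N, or if a joint passes its speed limit or range.

## Working session

There is one attempt and no reset: what is moved stays moved. The work goes in short steps, Python scripts to look and compute and a tool call to move; the robot and the scene stay as the last step left them, time stands still between calls to the robot, and variables do not carry over. Pictures are saved under pics/ and viewed, and the job is handed in when it is done.

Besides the shell and the picture viewer there is one more tool, called after "Call:" in YAML: its name, and indented under it one key for each argument. drive_tool: Moves the arm, as the interface text tells. Its arguments: {"type":"object","properties":{"steps":{"type":"array"}},"required":["steps"]}

```bash
mkdir -p pics; ls; cat > h.py <<'E'
import numpy as np, cv2
from workcell import bot, vision, job_done
def snap(n,f):
    p,d=vision.camera(n); m=vision.camera_model(n)
    cv2.imwrite(f'pics/{f}.png',cv2.cvtColor(p,cv2.COLOR_RGB2BGR)); np.savez(f'pics/{f}.npz',p=p,d=d,K=m['mtx'],r=m['rvec'],t=m['tvec'])
    return p,d,m
def load(f):
    z=np.load(f'pics/{f}.npz'); return z['p'],z['d'],dict(mtx=z['K'],rvec=z['r'],tvec=z['t'])
def cam(m):
    R=cv2.Rodrigues(np.array(m['rvec'],float))[0]; t=np.array(m['tvec'],float).reshape(3); return np.array(m['mtx'],float),R,t
def ray(m,u,v,z):
    K,R,t=cam(m); c=-R.T@t; d=R.T@np.linalg.solve(K,[u,v,1.]); return c+d*(z-c[2])/d[2]
def proj(m,P):
    return cv2.projectPoints(np.array(P,float).reshape(-1,1,3),np.array(m['rvec'],float),np.array(m['tvec'],float),np.array(m['mtx'],float),None)[0].reshape(-1,2)
def cloud(d,m):
    K,R,t=cam(m); v,u=np.mgrid[:480,:640]; c=np.stack([(u-K[0,2])/K[0,0]*d,(v-K[1,2])/K[1,1]*d,d],-1); return (c-t)@R
E
python3 - <<'E'
from h import *
for n in ['scene','top']: snap(n,n+'0')
o=bot.get_obs(); print({k:np.round(v,3) for k,v in o.items()}, bot.tip_reach)
E
```

```text
pics
{'clock': np.float64(0.1), 'joint_pos': array([-1.15 ,  0.241,  0.004,  1.335,  0.   ,  1.571]), 'joint_vel': array([-0.001, -0.003,  0.005, -0.001,  0.001,  0.   ]), 'tau': array([-0.0000e+00, -3.7314e+01,  2.5301e+01,  1.1000e-02, -0.0000e+00,
       -0.0000e+00]), 'eef_pos': array([ 0.204, -0.456,  0.303]), 'tool_rot': array([ 0.839, -0.544, -0.001, -0.001]), 'ft_force': array([ 0.31 , -0.376,  0.626]), 'ft_torque': array([-0.023,  0.021,  0.006]), 'grip_width': np.float64(0.085)} 0.0726
```

View pics/scene0.png

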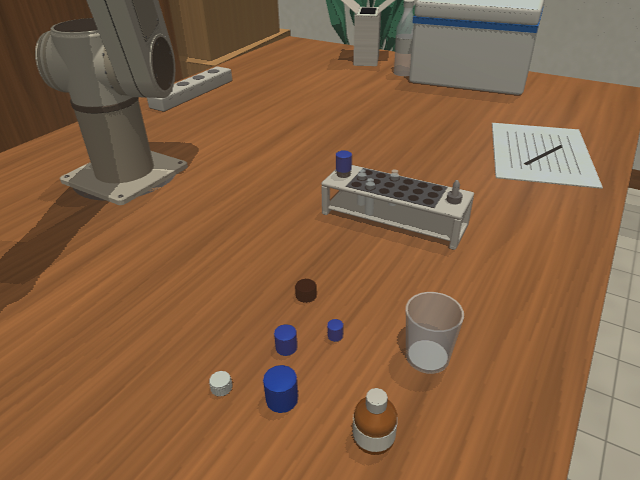

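View pics/top0.png

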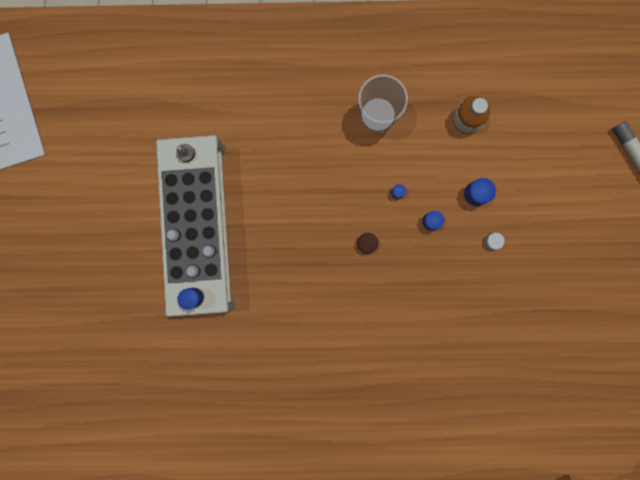

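The scene view shows three loose blue caps: small at (335,330), middle at (286,340) and large at (281,389). The bare post is at (455,190). In the top view they are at (399,191), (433,220) and (481,192), and the post is near (185,153). Next I'll measure them.

```bash
python3 - <<'E'
from h import *
for f in ['top0','scene0']:
    p,d,m=load(f); W=cloud(d,m); K,R,t=cam(m); print(f,'campos',np.round(-R.T@t,3))
    hsv=cv2.cvtColor(p,cv2.COLOR_RGB2HSV)
    mask=cv2.inRange(hsv,(110,120,40),(130,255,255))
    n,l,s,c=cv2.connectedComponentsWithStats(mask)
    for i in range(1,n):
        if s[i,4]<60: continue
        P=W[(l==i)&(d>0)]; zt=np.percentile(P[:,2],97); T=P[P[:,2]>zt-0.004]
        (cx,cy)=(T[:,:2].max(0)+T[:,:2].min(0))/2
        print(s[i],np.round(c[i],1),'ztop',round(zt,4),'top c',np.round([cx,cy],4),'med',np.round(np.median(T,0),4),'size',np.round(np.ptp(T[:,:2],axis=0),4))
p,d,m=load('top0');W=cloud(d,m)
for n,(u,v) in dict(brown=(368,243),white=(496,241),glass=(383,95),bottle=(480,106),plate=(205,150)).items():
    print(n,np.round(W[v,u],4))
# rack plate cloud
Z=W[...,2]; 
M=((Z>0.062)&(Z<0.078)&(d>0)).astype(np.uint8); M[:, 300:]=0
P=W[M>0][:,:2].astype(np.float32); r=cv2.minAreaRect(P); print('rack',r)
q=W[140:170,165:205]; h=q[...,2]
for a,b in [(0.078,0.086),(0.086,0.104),(0.104,0.115)]:
    s=q[(h>a)&(h<b)]; print(a,len(s), np.round(s.mean(0),4) if len(s) else '')
E
python3 - <<'E'
import cv2
a=cv2.imread('pics/top0.png'); b=cv2.imread('pics/scene0.png')
x=cv2.resize(a[130:180,150:230],(640,400),interpolation=2); y=cv2.resize(b[165:225,415:495],(533,400),interpolation=2)
cv2.imwrite('pics/z_a.png',x);cv2.imwrite('pics/z_b.png',y)
E
```

```text
top0 campos [ 0.52  -0.077  0.837]
[465 179  31  26 611] [480.  191.6] ztop 0.0452 top c [ 0.6275 -0.31  ] med [ 0.628  -0.3104  0.0431] size [0.0367 0.0386]
[392 185  14  13 146] [398.4 191. ] ztop 0.0266 top c [ 0.6322 -0.1862] med [ 0.6325 -0.1861  0.0242] size [0.0193 0.0191]
[423 211  21  19 298] [433.3 220.1] ztop 0.0343 top c [ 0.5855 -0.2381] med [ 0.5856 -0.2386  0.032 ] size [0.0276 0.0259]
[178 289  25  20 392] [189.4 298.1] ztop 0.1164 top c [0.4775 0.1171] med [0.4775 0.1172 0.1141] size [0.0259 0.0281]
scene0 campos [ 0.879 -0.614  0.523]
[336 151  15   7  87] [343.4 154.1] ztop 0.1159 top c [0.478  0.1171] med [0.4788 0.1147 0.1144] size [0.0269 0.0249]
[328 319  15  12 140] [334.8 324.6] ztop 0.0255 top c [ 0.6329 -0.1865] med [ 0.6339 -0.1871  0.024 ] size [0.0216 0.0201]
[274 325  22  31 404] [284.7 337.6] ztop 0.0336 top c [ 0.5868 -0.2384] med [ 0.5872 -0.2394  0.0322] size [0.0285 0.0292]
[ 263  365   34   48 1311] [280.3 388.3] ztop 0.0444 top c [ 0.6291 -0.311 ] med [ 0.63   -0.3119  0.0429] size [0.0391 0.0386]
brown [ 0.5526 -0.1367  0.0194]
white [ 0.5523 -0.3356  0.0174]
glass [ 0.7858 -0.1656  0.0185]
bottle [ 0.7478 -0.3006  0.0772]
plate [0.6916 0.1034 0.0706]
rack ((0.5817373991012573, 0.12429618835449219), (0.26017525792121887, 0.09086475521326065), 3.279426336288452)
0.078 172 [0.6845 0.128  0.0824]
0.086 47 [0.6839 0.1273 0.0973]
0.104 37 [0.6857 0.13   0.1068]
```

View pics/z_a.png

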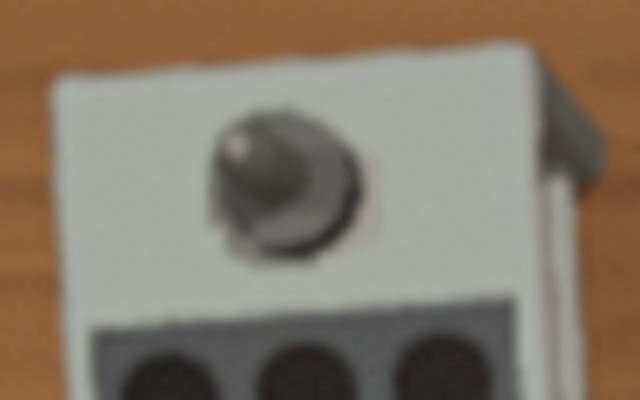

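View pics/z_b.png

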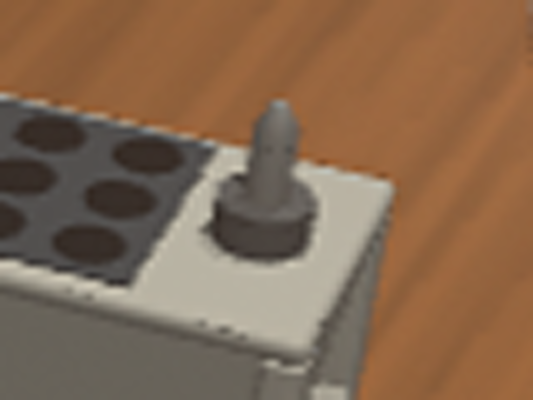

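Call:
drive_tool:
  steps: [-0.0027, -0.0273, 0.002, 0, 0, 0, -1, -0.0027, -0.0273, 0.002, 0, 0, 0, -1, -0.0027, -0.0273, 0.002, 0, 0, 0, -1, -0.0027, -0.0273, 0.002, 0, 0, 0, -1, -0.0027, -0.0273, 0.002, 0, 0, 0, -1, -0.0027, -0.0273, 0.002, 0, 0, 0, -1, -0.0027, -0.0273, 0.002, 0, 0, 0, -1, -0.0027, -0.0273, 0.002, 0, 0, 0, -1]

```text
clock: 0.77
eef_pos: [0.3956, -0.3464, 0.2873]
tool_rot: [0.839, -0.544, -0.001, -0.0]
ft_force: [0.5, 0.6, -0.2]
grip_width: 0.0854
```

```bash
python3 - <<'E'
from h import *
def ln(m,u,v):
    K,R,t=cam(m); c=-R.T@t; d=R.T@np.linalg.solve(K,[u,v,1.]); return c,d/np.linalg.norm(d)
_,_,a=load('top0'); _,_,b=load('scene0')
# tip: zoomed pixel -> original (cv2.resize half pixel convention)
ta=((238+.5)/8-.5+150,(147+.5)/8-.5+130); tb=((280+.5)/6.667-.5+415,(103+.5)/6.667-.5+165)
c1,d1=ln(a,*ta); c2,d2=ln(b,*tb)
A=np.stack([d1,-d2],1); s=np.linalg.lstsq(A,c2-c1,rcond=None)[0]
print('tip tri',c1+s[0]*d1,c2+s[1]*d2)
print('tip plane .109', ray(a,*ta,0.109), ray(b,*tb,0.109))
# collar centre in top view
ca=((290+.5)/8-.5+150,(180+.5)/8-.5+130); print('collar',ray(a,*ca,0.082))
cb=((265+.5)/6.667-.5+415,(203+.5)/6.667-.5+165); print('collar sc',ray(b,*cb,0.082))
E
```

```text
tip tri [0.68625997 0.12992796 0.11015654] [0.6867129  0.13013556 0.11031926]
tip plane .109 [0.68652461 0.13025709 0.109     ] [0.68609743 0.13251246 0.109     ]
collar [0.68648898 0.12853044 0.082     ]
collar sc [0.68718423 0.12905827 0.082     ]
```

Call:
drive_tool:
  steps: [-0.0027, -0.0273, 0.002, 0, 0, 0, -1, -0.0027, -0.0273, 0.002, 0, 0, 0, -1, -0.0027, -0.0273, 0.002, 0, 0, 0, -1, -0.0027, -0.0273, 0.002, 0, 0, 0, -1, -0.0027, -0.0273, 0.002, 0, 0, 0, -1, -0.0027, -0.0273, 0.002, 0, 0, 0, -1, -0.0027, -0.0273, 0.002, 0, 0, 0, -1, -0.0027, -0.0273, 0.002, 0, 0, 0, -1]

```text
clock: 1.43
eef_pos: [0.5861, -0.2376, 0.2711]
tool_rot: [0.839, -0.544, -0.001, 0.0]
ft_force: [1.0, -0.9, 0.1]
grip_width: 0.0855
```

Call:
drive_tool:
  steps: [0, 0, 0, 0, 0, -6.6, -1, 0, 0, 0, 0, 0, -6.6, -1, 0, 0, 0, 0, 0, -6.6, -1, 0, 0, 0, 0, 0, -6.6, -1, 0, 0, 0, 0, 0, -6.6, -1]

```text
clock: 1.85
eef_pos: [0.5851, -0.2382, 0.271]
tool_rot: [0.96, -0.28, -0.001, -0.0]
ft_force: [-0.3, 0.5, 0.4]
grip_width: 0.0858
```

Call:
drive_tool:
  steps: [0, 0, 0, 0, 0, -6.6, -1, 0, 0, 0, 0, 0, -6.6, -1, 0, 0, 0, 0, 0, -6.6, -1, 0, 0, 0, 0, 0, -6.6, -1, 0, 0, 0, 0, 0, -6.6, -1, 0, 0, 0, 0, 0, 0, -1]

```text
clock: 2.35
eef_pos: [0.585, -0.2384, 0.2712]
tool_rot: [1.0, 0.002, -0.001, -0.0]
ft_force: [-0.7, -0.0, 0.0]
grip_width: 0.0856
```

```bash
python3 - <<'E'
from h import *
from scipy.spatial.transform import Rotation as Ro
o=bot.get_obs(); print(o['eef_pos'],Ro.from_quat(o['tool_rot']).as_matrix().round(4).tolist(),o['joint_pos'])
p,d,m=snap('wrist','w1'); W=cloud(d,m)
hsv=cv2.cvtColor(p,cv2.COLOR_RGB2HSV); mask=cv2.inRange(hsv,(110,120,40),(130,255,255))
n,l,s,c=cv2.connectedComponentsWithStats(mask)
for i in range(1,n):
    if s[i,4]<60: continue
    P=W[(l==i)&(d>0)]; zt=np.percentile(P[:,2],97); T=P[P[:,2]>zt-0.004]
    print(s[i],'zt',zt.round(4),'c',((T[:,:2].max(0)+T[:,:2].min(0))/2).round(4),'size',np.ptp(T[:,:2],axis=0).round(4))
E
```

```text
[ 0.58504899 -0.238405    0.27116687] [[1.0, 0.0038, -0.0014], [0.0038, -1.0, 0.0005], [-0.0014, -0.0005, -1.0]] [-3.86944973e-01  5.22436690e-01  3.35890693e-01  1.38571759e+00
 -1.79121673e-05  1.18008362e+00]
[369 121  32  29 715] zt 0.0244 c [ 0.6322 -0.1863] size [0.0211 0.0204]
[ 304  182   38   43 1243] zt 0.0325 c [ 0.5849 -0.2383] size [0.0282 0.0289]
[ 351  260   51   63 2176] zt 0.0434 c [ 0.6274 -0.3104] size [0.0386 0.0389]
```

View pics/w1.png

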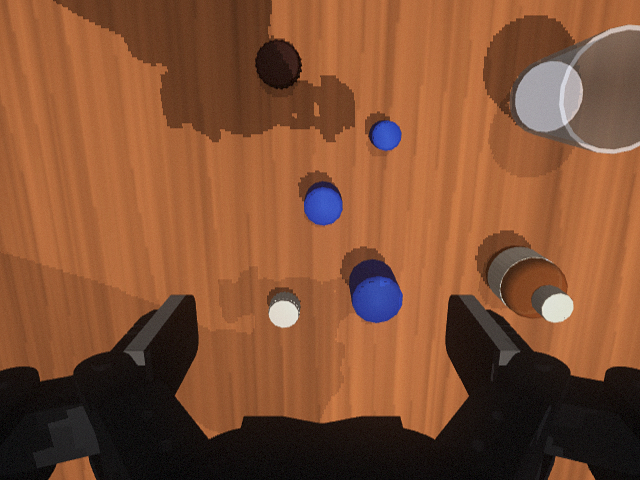

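The wrist view shows the middle cap at (323,204), which puts it at (0.585, -0.238) and 32 mm tall. It's directly under the TCP and its neighbours are clear of the fingers, so I'm descending.

Call:
drive_tool:
  steps: [0, 0, 0.03, 0, 0, 0, -1, 0, 0, 0.03, 0, 0, 0, -1, 0, 0, 0.03, 0, 0, 0, -1, 0, 0, 0.03, 0, 0, 0, -1, 0, 0, 0.02, 0, 0, 0, -1, 0, 0, 0.02, 0, 0, 0, -1, 0, 0, 0.02, 0, 0, 0, -1, 0, 0, 0.01, 0, 0, 0, -1]

```text
clock: 3.07
eef_pos: [0.5837, -0.2379, 0.0787]
tool_rot: [1.0, -0.0, -0.002, -0.001]
ft_force: [-0.5, -0.3, 0.3]
grip_width: 0.0854
```

Call:
drive_tool:
  steps: [0, 0, 0.006, 0, 0, 0, -1, 0, 0, 0, 0, 0, 0, -1, 0, 0, 0, 0, 0, 0, 0, 0, 0, 0, 0, 0, 0, 0.2, 0, 0, 0, 0, 0, 0, 0.4, 0, 0, 0, 0, 0, 0, 1, 0, 0, 0, 0, 0, 0, 1, 0, 0, 0, 0, 0, 0, 1]

```text
clock: 3.73
eef_pos: [0.586, -0.2388, 0.0774]
tool_rot: [1.0, 0.001, 0.001, 0.0]
ft_force: [-0.6, 0.2, 5.5]
grip_width: 0.0286
```

Call:
drive_tool:
  steps: [0, 0, 0, 0, 0, 0, 1, 0, 0, 0, 0, 0, 0, 1, 0, 0, 0, 0, 0, 0, 1, 0, 0, 0, 0, 0, 0, 1]

```text
clock: 4.07
eef_pos: [0.586, -0.2388, 0.0773]
tool_rot: [1.0, 0.001, 0.001, 0.0]
ft_force: [-0.2, 1.1, 5.0]
grip_width: 0.0284
```

The force of about 5 N upward means the fingertips are lightly touching the table. The width of 28.5 mm means the cap is held, so I'll lift and check.

Call:
drive_tool:
  steps: [0, 0, -0.005, 0, 0, 0, 1, 0, 0, -0.01, 0, 0, 0, 1, 0, 0, -0.03, 0, 0, 0, 1, 0, 0, -0.03, 0, 0, 0, 1, 0, 0, -0.03, 0, 0, 0, 1, 0, 0, -0.03, 0, 0, 0, 1, 0, 0, -0.01, 0, 0, 0, 1, 0, 0, 0, 0, 0, 0, 1]

```text
clock: 4.73
eef_pos: [0.587, -0.2392, 0.2253]
tool_rot: [1.0, 0.001, 0.004, 0.001]
ft_force: [0.7, -0.7, -1.2]
grip_width: 0.0285
```

```bash
cat > chk.py <<'E'
from h import *
import sys
def blue(f,names=('scene','top','wrist')):
    from scipy.spatial.transform import Rotation as Ro
    o=bot.get_obs(); print('eef',o['eef_pos'].round(4),'tilt',Ro.from_quat(o['tool_rot']).as_matrix().round(4)[:,2],'F',np.round(o['ft_force'],1),'w',round(float(o['grip_width']),4),'clk',o['clock'])
    for nm in names:
        p,d,m=snap(nm,f+'_'+nm); W=cloud(d,m); hsv=cv2.cvtColor(p,cv2.COLOR_RGB2HSV); mask=cv2.inRange(hsv,(110,120,30),(130,255,255))
        n,l,s,c=cv2.connectedComponentsWithStats(mask)
        for i in range(1,n):
            if s[i,4]<40: continue
            P=W[(l==i)&(d>0)]
            if not len(P): continue
            zt=np.percentile(P[:,2],97); T=P[P[:,2]>zt-0.004]
            print(nm,s[i],'zt',zt.round(4),'zmin',np.percentile(P[:,2],2).round(4),'c',((T[:,:2].max(0)+T[:,:2].min(0))/2).round(4),'size',np.ptp(T[:,:2],axis=0).round(4))
if __name__=='__main__': blue(sys.argv[1],sys.argv[2:])
E
python3 chk.py g1 scene wrist
```

```text
eef [ 0.587  -0.2392  0.2253] tilt [ 0.0072 -0.003  -1.    ] F [ 0.7 -0.7 -1.2] w 0.0285 clk 4.7333
scene [336 151  15   7  89] zt 0.1159 zmin 0.1122 c [0.4781 0.1162] size [0.0289 0.0259]
scene [266 237  20  34 471] zt 0.1813 zmin 0.1498 c [ 0.5876 -0.2411] size [0.0238 0.0254]
scene [328 319  15  12 140] zt 0.0254 zmin 0.0215 c [ 0.6328 -0.1861] size [0.0208 0.0225]
scene [ 263  365   34   48 1307] zt 0.0444 zmin 0.0038 c [ 0.6292 -0.3108] size [0.039  0.0386]
wrist [ 374  120   38   36 1008] zt 0.0218 zmin 0.0071 c [ 0.6302 -0.1855] size [0.0213 0.0217]
wrist [ 276  261   92  116 8476] zt 0.1752 zmin 0.1475 c [ 0.5842 -0.238 ] size [0.0287 0.0305]
wrist [382 281  18  15 112] zt 0.0195 zmin 0.0011 c [ 0.6323 -0.2914] size [0.0069 0.0028]
```

View pics/g1_scene.png

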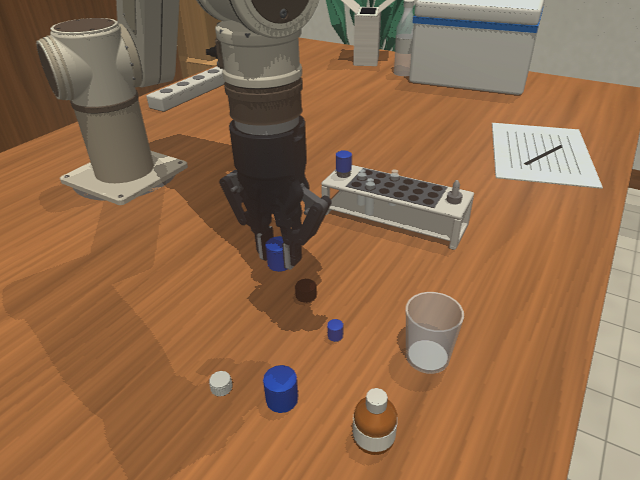

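View pics/g1_wrist.png

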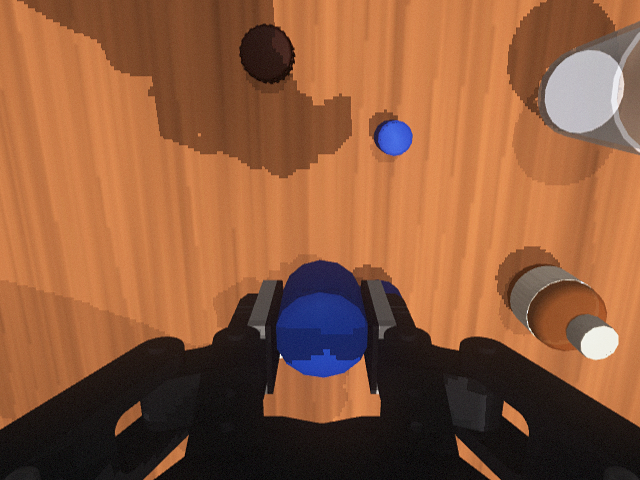

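The cap is held upright between the pads (wrist view, top around (322,330)). Its underside is about 77 mm below the TCP. The brown, white and other blue caps haven't moved. Next stop is above the post at (0.6865, 0.1295).

Call:
drive_tool:
  steps: [0.0071, -0.0263, 0, 0, 0, 0, 1, 0.0071, -0.0263, 0, 0, 0, 0, 1, 0.0071, -0.0263, 0, 0, 0, 0, 1, 0.0071, -0.0263, 0, 0, 0, 0, 1, 0.0071, -0.0263, 0, 0, 0, 0, 1, 0.0071, -0.0263, 0, 0, 0, 0, 1, 0.0071, -0.0263, 0, 0, 0, 0, 1]

```text
clock: 5.42
eef_pos: [0.6334, -0.0529, 0.2175]
tool_rot: [1.0, 0.001, -0.003, -0.0]
ft_force: [0.3, 0.2, -0.7]
grip_width: 0.0287
```

Call:
drive_tool:
  steps: [0.0071, -0.0263, 0, 0, 0, 0, 1, 0.0071, -0.0263, 0, 0, 0, 0, 1, 0.0071, -0.0263, 0, 0, 0, 0, 1, 0.0071, -0.0263, 0, 0, 0, 0, 1, 0.0071, -0.0263, 0, 0, 0, 0, 1, 0.0071, -0.0263, 0, 0, 0, 0, 1, 0.0071, -0.0263, 0, 0, 0, 0, 1, 0, 0, 0, 0, 0, 0, 1]

```text
clock: 6.08
eef_pos: [0.6833, 0.1352, 0.2168]
tool_rot: [1.0, 0.004, -0.002, -0.001]
ft_force: [-0.0, -0.8, -0.2]
grip_width: 0.0284
```

```bash
python3 chk.py p1 scene top wrist
```

```text
eef [0.6833 0.1352 0.2168] tilt [-0.0049  0.0015 -1.    ] F [-0.  -0.8 -0.2] w 0.0284 clk 6.0833
scene [452 145  15  13  76] zt 0.1723 zmin 0.1575 c [0.683  0.1268] size [0.0237 0.011 ]
scene [336 151  15   7  89] zt 0.1162 zmin 0.1118 c [0.4777 0.1173] size [0.0277 0.0284]
scene [328 319  15  12 140] zt 0.0253 zmin 0.022 c [ 0.633  -0.1866] size [0.0225 0.0207]
scene [ 263  365   34   48 1311] zt 0.0444 zmin 0.0034 c [ 0.6289 -0.3103] size [0.0387 0.0389]
top [162 129  19  24 265] zt 0.225 zmin 0.1478 c [0.6679 0.1064] size [0.011  0.0172]
top [465 179  31  26 595] zt 0.0451 zmin 0.0145 c [ 0.6274 -0.3094] size [0.037 0.036]
top [392 185  14  13 146] zt 0.0265 zmin 0.018 c [ 0.6324 -0.1856] size [0.0189 0.0202]
top [178 289  25  20 393] zt 0.1164 zmin 0.0949 c [0.4775 0.1173] size [0.026  0.0274]
wrist [ 276  261   92  116 8435] zt 0.1726 zmin 0.1448 c [0.6818 0.1302] size [0.0286 0.0304]
```

View pics/p1_scene.png

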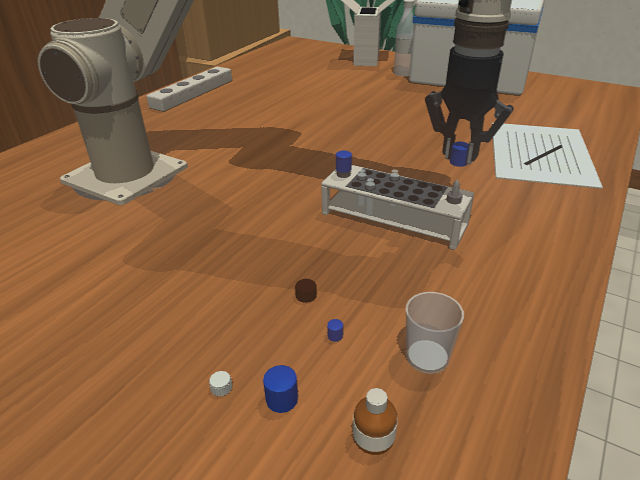

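View pics/p1_wrist.png

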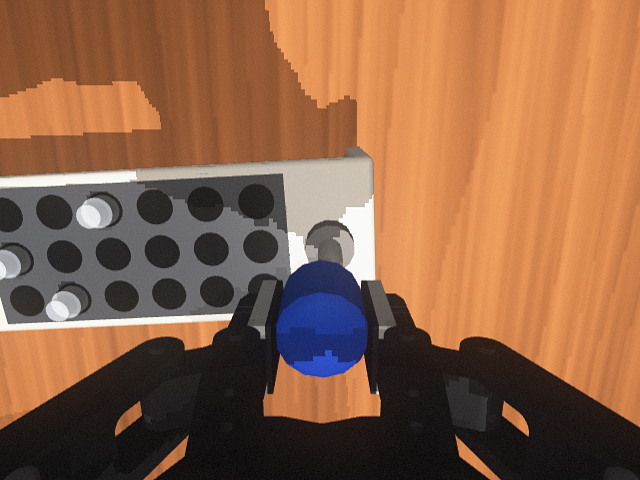

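View pics/p1_top.png

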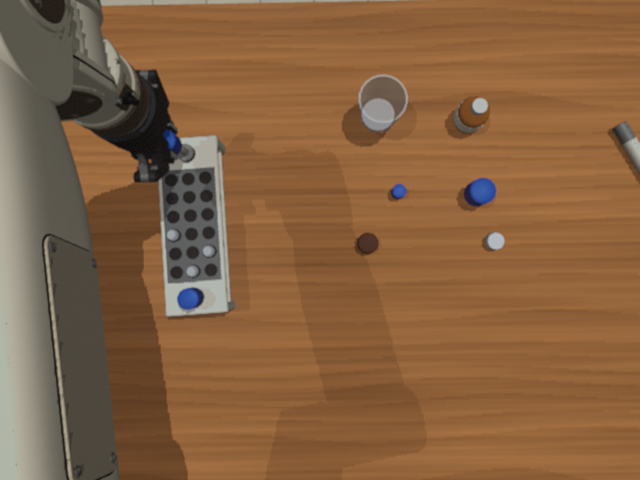

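```bash
python3 - <<'E'
from h import *
from scipy.spatial.transform import Rotation as Ro
o=bot.get_obs(); print(o['eef_pos'],Ro.from_quat(o['tool_rot']).as_matrix().round(4).tolist(),o['joint_vel'].round(3))
p,d,m=load('p1_wrist'); W=cloud(d,m)
print(proj(m,[[0.6865,0.1295,0.082],[0.6865,0.1295,0.109]]))
cv2.imwrite('pics/w2.png',cv2.cvtColor(cv2.resize(p[190:280,270:390],(800,600),interpolation=2),cv2.COLOR_RGB2BGR))
Z=W[...,2]; M=(Z>0.079)&(Z<0.085); M[:200]=0;M[270:]=0;M[:,:290]=0;M[:,370:]=0
P=W[M]; print(len(P),P[:,:2].min(0),P[:,:2].max(0))
E
```

```text
[0.68287585 0.12992805 0.21787979] [[1.0, 0.0027, -0.005], [0.0027, -1.0, -0.0014], [-0.005, 0.0014, -1.0]] [-0.028 -0.018 -0.     0.004 -0.    -0.001]
[[331.21203479 249.45536944]
 [332.28803559 268.09914342]]
1133 [0.67295053 0.12027773] [0.69831741 0.14297867]
```

View pics/w2.png

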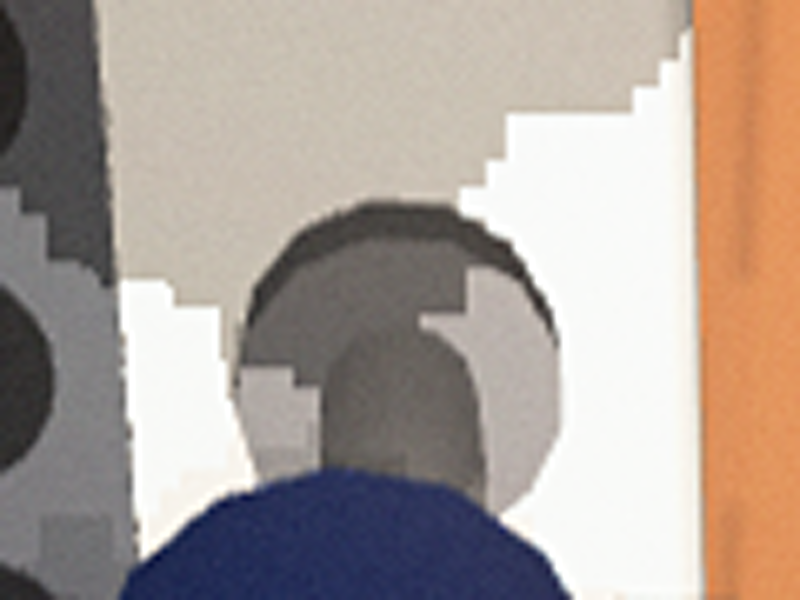

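Call:
drive_tool:
  steps: [0.003, 0, 0.005, 0, 0, 0, 1, 0, 0, 0.006, 0, 0, 0, 1, 0, 0, 0, 0, 0, 0, 1, 0, 0, 0, 0, 0, 0, 1, 0, 0, 0, 0, 0, 0, 1]

```text
clock: 6.65
eef_pos: [0.6869, 0.1291, 0.2098]
tool_rot: [1.0, 0.0, -0.0, 0.0]
ft_force: [0.4, 0.3, 0.2]
grip_width: 0.0284
```

```bash
python3 - <<'E'
from h import *
from scipy.spatial.transform import Rotation as Ro
m=vision.camera_model('wrist'); o=bot.get_obs(); p,d=vision.camera('wrist'); W=cloud(d,m)
print(o['eef_pos'],Ro.from_quat(o['tool_rot']).as_matrix().round(4)[:,2],o['joint_vel'].round(3))
o=bot.get_obs(); print(o['eef_pos'])
cv2.imwrite('pics/w3.png',cv2.cvtColor(p,cv2.COLOR_RGB2BGR))
Z=W[...,2]; M=(Z>0.0785)&(Z<0.0855); M[:200]=0;M[290:]=0;M[:,:280]=0;M[:,380:]=0
P=W[M]; print(len(P),np.median(P[:,2]),P[:,:2].min(0),P[:,:2].max(0),'seat',(P[:,0].min()+P[:,0].max())/2,P[:,1].max()-.013)
# algebraic circle fit on hull points away from occlusion
h=cv2.convexHull(P[:,:2].astype(np.float32))[:,0]; h=h[h[:,1]>0.128]
A=np.c_[2*h,np.ones(len(h))]; x=np.linalg.lstsq(A,(h**2).sum(1),rcond=None)[0]; print('circ',x[:2],np.sqrt(x[2]+x[:2]@x[:2]))
# cap in view: blue
hsv=cv2.cvtColor(p,cv2.COLOR_RGB2HSV); B=(cv2.inRange(hsv,(110,120,30),(130,255,255))>0)&(d>0)
Q=W[B]; zt=np.percentile(Q[:,2],97); T=Q[Q[:,2]>zt-.004]; print('cap',zt,(T[:,:2].min(0)+T[:,:2].max(0))/2,np.ptp(T[:,:2],axis=0),Q[:,2].min(), Q[:,:2].max(0))
p,d,m=snap('scene','s3'); cv2.imwrite('pics/s3z.png',cv2.cvtColor(cv2.resize(p[110:230,400:520],(600,600),interpolation=2),cv2.COLOR_RGB2BGR))
E
```

```text
[0.6869148  0.1290607  0.20977286] [-4.e-04 -1.e-04 -1.e+00] [ 0.005 -0.007  0.009  0.002 -0.     0.001]
[0.68705497 0.12929925 0.21015041]
1200 0.08125949337582641 [0.67284982 0.12331515] [0.69793157 0.14385161] seat 0.6853906943830328 0.13085160961951103
circ [0.6854495  0.13138326] 0.012658087257980889
cap 0.16451699067108588 [0.68612021 0.12960012] [0.02865793 0.03017368] -0.001353001614365945 [0.70044917 0.14480929]
```

View pics/s3z.png

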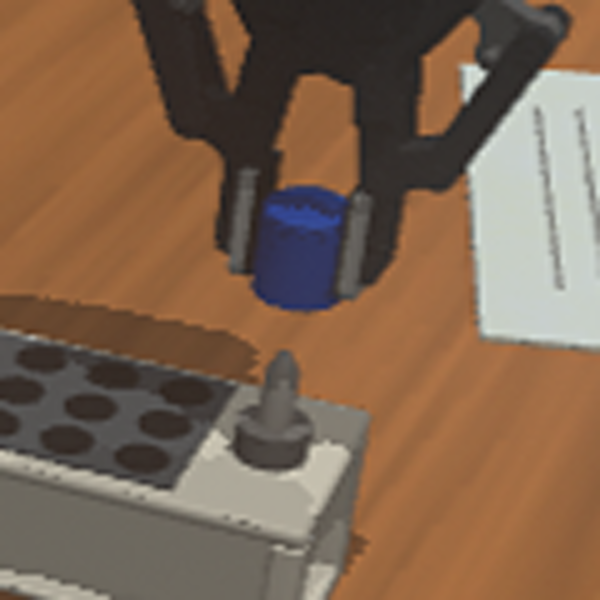

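The cap sits over the post. Both the wrist and scene views suggest a nudge of about -1 mm in x and +1 mm in y. I'll make that correction and start lowering.

Call:
drive_tool:
  steps: [-0.001, -0.001, 0.004, 0, 0, 0, 1, 0, 0, 0.006, 0, 0, 0, 1, 0, 0, 0.006, 0, 0, 0, 1, 0, 0, 0.006, 0, 0, 0, 1, 0, 0, 0.006, 0, 0, 0, 1, 0, 0, 0.003, 0, 0, 0, 1, 0, 0, 0, 0, 0, 0, 1, 0, 0, 0, 0, 0, 0, 1]

```text
clock: 7.42
eef_pos: [0.6858, 0.1309, 0.1784]
tool_rot: [1.0, 0.001, -0.0, 0.0]
ft_force: [-0.3, 0.2, -1.2]
grip_width: 0.0286
```

```bash
python3 - <<'E'
from h import *
p,d,m=snap('scene','s4'); cv2.imwrite('pics/s4z.png',cv2.cvtColor(cv2.resize(p[110:230,400:520],(600,600),interpolation=2),cv2.COLOR_RGB2BGR))
o=bot.get_obs(); print(o['eef_pos'],o['ft_force'],o['tool_rot'])
E
```

```text
[0.68606435 0.13089126 0.17895078] [0.26369059 0.6094788  0.6375273 ] [ 9.99999529e-01  9.68929152e-04  5.50978475e-05 -2.38115163e-05]
```

View pics/s4z.png

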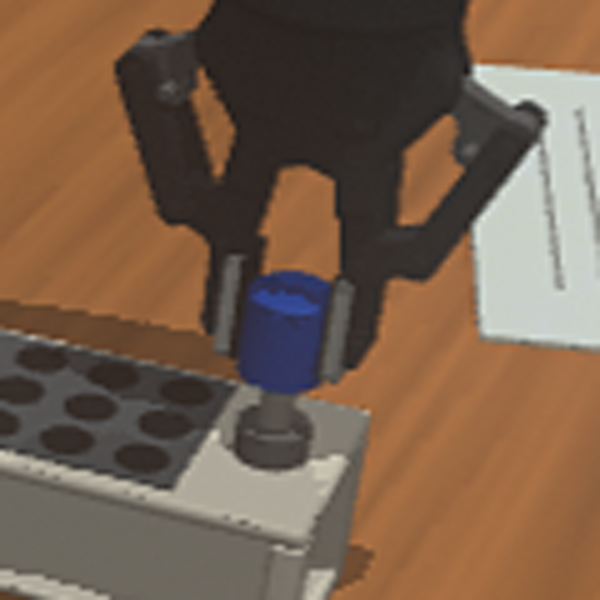

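The post tip is inside the cap and there is no side force, so I'll continue slowly.

Call:
drive_tool:
  steps: [0, 0, 0.003, 0, 0, 0, 1, 0, 0, 0.003, 0, 0, 0, 1, 0, 0, 0.003, 0, 0, 0, 1, 0, 0, 0.002, 0, 0, 0, 1, 0, 0, 0.002, 0, 0, 0, 1, 0, 0, 0, 0, 0, 0, 1]

```text
clock: 7.97
eef_pos: [0.6862, 0.1307, 0.1665]
tool_rot: [1.0, 0.001, 0.001, 0.0]
ft_force: [-0.7, -0.6, 3.0]
grip_width: 0.0285
```

Call:
drive_tool:
  steps: [0, 0, 0.002, 0, 0, 0, 1, 0, 0, 0.002, 0, 0, 0, 1, 0, 0, 0.002, 0, 0, 0, 1, 0, 0, 0, 0, 0, 0, 1, 0, 0, 0, 0, 0, 0, 1]

```text
clock: 8.38
eef_pos: [0.6862, 0.1307, 0.161]
tool_rot: [1.0, 0.001, 0.001, 0.0]
ft_force: [-1.6, -2.2, 5.0]
grip_width: 0.0284
```

Call:
drive_tool:
  steps: [0, 0, 0.002, 0, 0, 0, 1, 0, 0, 0.002, 0, 0, 0, 1, 0, 0, 0, 0, 0, 0, 1, 0, 0, 0, 0, 0, 0, 1]

```text
clock: 8.72
eef_pos: [0.6862, 0.1307, 0.1592]
tool_rot: [1.0, 0.001, 0.001, -0.0]
ft_force: [-5.6, -1.4, 13.4]
grip_width: 0.0286
```

Call:
drive_tool:
  steps: [0, 0, 0.002, 0, 0, 0, 1, 0, 0, 0, 0, 0, 0, 1, 0, 0, 0, 0, 0, 0, 1]

```text
clock: 8.97
eef_pos: [0.6861, 0.1307, 0.1592]
tool_rot: [1.0, 0.001, 0.002, -0.0]
ft_force: [-8.1, -3.0, 20.8]
grip_width: 0.0282
```

```bash
python3 - <<'E'
from h import *
p,d,m=snap('scene','s5'); cv2.imwrite('pics/s5z.png',cv2.cvtColor(cv2.resize(p[110:230,400:520],(600,600),interpolation=2),cv2.COLOR_RGB2BGR))
o=bot.get_obs(); print(o['eef_pos'],o['ft_force'])
E
```

```text
[0.68613873 0.13067155 0.15912764] [-7.23629818 -2.88023138 21.36123388]
```

View pics/s5z.png

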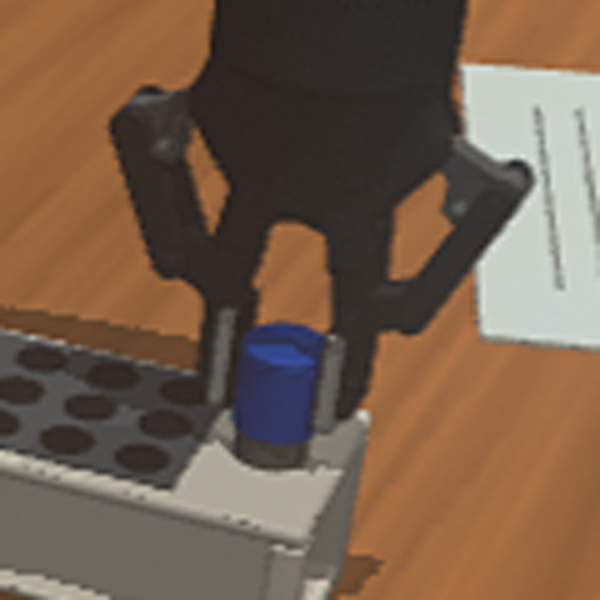

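The cap rests on the collar. The TCP stopped at 0.159 m, the height predicted for home, while the force rose to 21 N. I'll ease off, open the jaws and retreat.

Call:
drive_tool:
  steps: [0, 0, -0.003, 0, 0, 0, 1, 0, 0, 0, 0, 0, 0, 1, 0, 0, 0, 0, 0, 0, 0.2, 0, 0, 0, 0, 0, 0, -0.3, 0, 0, 0, 0, 0, 0, -1, 0, 0, 0, 0, 0, 0, -1, 0, 0, 0, 0, 0, 0, -1, 0, 0, 0, 0, 0, 0, -1]

```text
clock: 9.68
eef_pos: [0.6859, 0.1309, 0.1563]
tool_rot: [1.0, 0.001, -0.0, 0.0]
ft_force: [0.9, -0.0, 0.1]
grip_width: 0.0855
```

Call:
drive_tool:
  steps: [0, 0, -0.005, 0, 0, 0, -1, 0, 0, -0.01, 0, 0, 0, -1, 0, 0, -0.02, 0, 0, 0, -1, 0, 0, -0.03, 0, 0, 0, -1, 0, 0, -0.03, 0, 0, 0, -1, 0, 0, -0.02, 0, 0, 0, -1, 0, 0, 0, 0, 0, 0, -1, 0, 0, 0, 0, 0, 0, -1]

```text
clock: 10.35
eef_pos: [0.6869, 0.131, 0.2752]
tool_rot: [1.0, 0.001, 0.003, -0.001]
ft_force: [0.4, 0.1, -0.9]
grip_width: 0.0855
```

```bash
python3 chk.py e1 scene top wrist; python3 - <<'E'
from h import *
p,d,m=load('e1_scene'); cv2.imwrite('pics/s6z.png',cv2.cvtColor(cv2.resize(p[110:230,400:520],(600,600),interpolation=2),cv2.COLOR_RGB2BGR))
E
```

```text
eef [0.6869 0.131  0.2752] tilt [ 0.0056  0.001  -1.    ] F [ 0.4  0.1 -0.9] w 0.0855 clk 10.35
scene [336 151  15   7  89] zt 0.1159 zmin 0.1122 c [0.4777 0.1169] size [0.0281 0.0257]
scene [449 175  17  10 122] zt 0.1156 zmin 0.1108 c [0.6872 0.1289] size [0.0266 0.0246]
scene [328 319  15  12 140] zt 0.0258 zmin 0.0217 c [ 0.6331 -0.1857] size [0.0215 0.0221]
scene [ 263  365   34   48 1311] zt 0.0444 zmin 0.004 c [ 0.6289 -0.3105] size [0.0389 0.0376]
top [169 138  25  23 418] zt 0.1164 zmin 0.0919 c [0.6862 0.1295] size [0.027  0.0282]
top [465 179  31  26 590] zt 0.0451 zmin 0.0141 c [ 0.6274 -0.311 ] size [0.0365 0.0365]
top [392 185  14  13 146] zt 0.0262 zmin 0.0181 c [ 0.6323 -0.1856] size [0.0191 0.0204]
top [178 289  25  20 394] zt 0.1159 zmin 0.0957 c [0.4774 0.1174] size [0.0259 0.0274]
wrist [ 298  204   51   56 2077] zt 0.1135 zmin 0.1028 c [0.6851 0.1313] size [0.0288 0.0295]
wrist [  0 222  23  44 405] zt 0.0995 zmin 0.0816 c [0.4883 0.1165] size [0.0066 0.0189]
```

View pics/s6z.png

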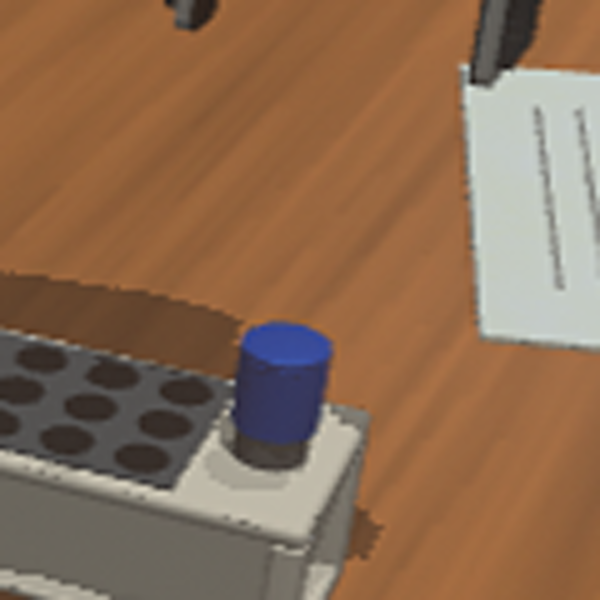

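View pics/e1_wrist.png

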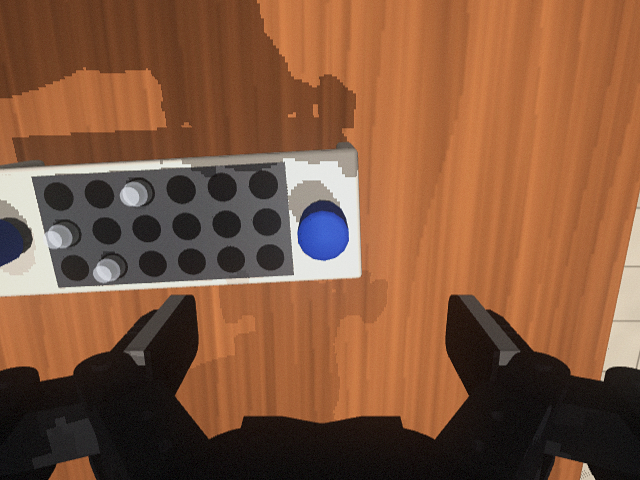

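The top of the placed cap reads 0.1156 m (scene) and 0.1164 m (top), the same as the fixed reference cap (0.1159 m in both). It stands upright and the gripper is clear, so I'm handing in.

```bash
python3 -c "
from h import *
job_done(); print(bot.get_obs()['clock'])"
```

```text
the job is handed in; nothing more can be done
the job is handed in; nothing more can be done
```

I picked up the middle-sized blue cap and pressed it onto the bare post until it sat on the grey collar. I then opened the gripper, lifted about 12 cm clear and handed the job in at about 10.5 s.

**Seating:** the downward travel stopped at the height predicted for home, and the push force rose to 21 N. After release, the cap's top read 0.1156–0.1164 m, against 0.1159 m for the fixed cap on the other post.

**Position:** the cap's centre measured (0.686, 0.130), within about 2 mm of the post in every view, and it stands upright.

**Other checks:**
- **Wrist camera:** it read about 1.5 mm different in y and 2–3 mm lower in height than the two fixed cameras. That is about the calibration tolerance.
- **Grasp:** the fingertips pressed lightly on the table, at about 5 N.
- **Screw caps:** the brown and white caps looked unmoved in the scene and top views with the cap held over the post. I did not measure them again at the end, but the arm did not go back near them.

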